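# Load the marking-out jig and hold its gauge arm at the marker

### The arm

A 7-joint arm with a two-finger parallel gripper is mounted at the origin on the work surface. World frame = base frame: x ahead of the robot, y to its left, z up, the work surface at z = 0. Lengths are in m, angles in rad, forces in N, time in s.
With the tool pointing down it reaches from about 0.35 to 0.775 m from the base axis. Payload 3.1 kg.
Tool frame: the origin (TCP) lies between the finger pads; the fingertips stand ahead of it and the grasp point (between the pads) lies 3 mm ahead of it (ctrl.nose_length is the z of the fingertips in the tool frame, in m); z points along the fingers, y is the direction in which the jaws open and shut (so a half turn about z gives the same grasp; the last joint's range is limited). The gripper opens to 85 mm and grips with 20 to 120 N. Pads are 22 mm wide; open, the fingers measure 114 mm over their backs; the gripper's body (76 mm by 85 mm) begins 54 mm behind the grasp point. The pads swing forward as they close: fully open they stand 13 mm farther back than shut.
Start: joints at [1.239, 0.311, 0.014, 1.512, -0.004, 1.319, -0.027], TCP at [0.157, -0.527, 0.253] pointing down, gripper open.
Joint ranges: [-2.7, 2.7], [-0.3, 1.91], [-1.27, 1.3], [0.12, 2.57], [-1.44, 4.58], [0.2, 2.03], [-3.05, 3.05]. Speed limits (rad/s): [2.79, 2.79, 3.14, 3.14, 3.14, 3.14, 3.14].

### API

Orientations are given as a rotation vector (axis times angle).
In Python, from plant import telemetry, imaging, ctrl gives the robot as it stands.
- The arm moves only by the tool servo_tool, never from a script. Its argument "commands" is a list of rows, each an object of numbers: "x", "y", "z": the shift along the tool's x, y, z in mm; "yaw": the turn about the tool's z in rad. In form: [{"x": .., "y": .., "z": .., "yaw": ..}, ...]. A call has 1 to 5 rows; each row is the pose to reach, as a shift and turn from the pose measured when the call began, along the tool's axes at that moment; what a row does not reach only later rows make up. A row lasts 1/12 s, in which the tool goes at most 41.7 mm and 7.16 degrees, less where a joint would pass 70% of its speed; a pose out of reach is approached as far as the arm can. A call with a gripper value outside its range is refused whole. "fingers" is the finger opening in mm, from 0 to 85.4, set as the call begins (left out, the last holds). The fingers move at their own pace and stop on an object; "newtons" is the grip in N (left out, the last holds). Time passes only in rows, so rows that repeat a pose let the fingers close. It gives the time, the measured TCP pose, the force and the opening at its end, in the units of the state.
- telemetry.read_state(): the state, without advancing time (a new reading comes with each control period).
- imaging.grab_frame(name): name is "scene" or "top" or "wrist"; returns (picture, depth): 420x560x3 uint8, red, green, blue; 420x560 float32, m along the optical axis (not along the pixel's ray), 0 where there is no reading.
- imaging.camera_model(name): a dict with "K" (3x3 intrinsics, pixels), "rvec" (rotation vector, rad) and "tvec" (3), from world to camera coordinates, as OpenCV has them; the wrist camera has in their place "T_tool_cam" (4x4, takes a point from camera to tool coordinates, whose origin is the TCP and whose axes are the flange's). Camera axes: x right, y down, z forward; pixel columns grow to the right and rows downward; lengths in m; the calibration is good to about 2 mm. A picture is of the moment at which its call begins: read the wrist's pose just before it. camera_model takes no time and is no camera call.
- ctrl.hand_in(): hands the job in, once; it reports no verdict.
The state is a dict: "time_s": time; "joints": joint angles; "qvel": joint speeds; "joint_efforts": joint torques, N m; "eef_pos": TCP position; "eef_rot": TCP orientation; "contact_force": force on the tool from outside, world axes, zero at the start; "wrist_torque": the same for the moment, N m; "grip_width": finger opening in m.
Only numpy, scipy, OpenCV 4.12 (cv2) and the standard library are available. Lean on these libraries where they do the work, as an engineer would, in place of code of your own. Each camera call takes 0.05 s, during which the arm holds its last target. There are 200 camera calls.

### The job

Seat the rectangular flange flat and square in the jig's pocket and let go of it. Then squeeze in the lock button on the side of the gauge arm's head, pull the arm out until its pointer stands level with the marker clamped on the scale, and hold it still there against its return spring: finish while still holding the head. Do not shift the marker, and leave the round flange and the wrench where they lie.

Things in the scene. Friction and masses are not known exactly. Their poses are not given: they have to be found in the camera images.
- jig: MDF marking-out jig, screwed to the bench; board 260 (x) x 400 (y) x 18 mm. Origin: centre of the board's underside, on the bench; z up, y along the gauge arm (it extends to +y), x from the pocket side to the scale side. On it, in jig mm: fixed aluminium outer tube at x 29 to 61, y -190 to -45, top z 81
- pocket_floor (a point): centre of the rectangular pocket's floor, 23 mm above the bench, at jig x -75, y 60 mm; axes as the jig's. Pocket 60 mm (x) by 84 mm (y), 9 mm deep, its mouth with a 3 mm chamfer, its rim 32 mm above the bench, in a plywood block of 96 x 120 mm
- flange: the part to load: plain aluminium rectangular flange, about 0.24 kg. Base plate 56 (its x) x 80 (its y) x 12 mm; on it an oblong neck 28 (x) x 40 mm (y), reaching 46 mm above the underside. Origin: centre of the underside, z up. Lies base down on the bench at the robot's left. Either way round fits the pocket. Seated, its underside rests on the pocket floor
- gauge_head: dark steel block at the end of the telescoping bar, 34 (jig x 28 to 62) x 36 (jig y) x 52 mm tall, 46 to 98 mm above the bench; slides along jig y only. Its origin is NOT on the block: it equals the jig's origin when the arm is home and shifts along jig y with the arm; use point head_top
- head_top (a point): centre of the head's top face, 98 mm above the bench; at jig x 45, y -12 mm when the arm is home
- button_face (a point): middle of the black lock button's outer face, on the head's -x side (jig frame), 81 mm above the bench. Button 26 x 26 mm, stands 10 mm off the head: 44 mm across head and button when out, 37 mm when in. Squeeze it towards the head with one finger, the other finger on the head's plain +x side. Room for fingers down to 60 mm above the bench
- lock_button (a joint): m, 0 out to 0.007 fully in; spring, 3 N to start, 7 N fully in. From about 0.005 on the latch is clear; with the button out the latch holds the arm within 2 mm of home. Once the arm is out 20 mm it slides with the button in or out, and springs back if let go
- keeper_top (a point): top of the dark steel keeper post, 12 (jig x) x 8 mm (jig y), 78 mm above the bench, at jig x 9, y -51 mm. It catches the steel latch strip (66 to 76 mm high) that reaches from the button back along jig -y
- gauge_arm (a joint): m, extension of the telescoping arm: 0 home (start) to 0.135, growing as the head moves along jig +y. A spring draws it back with 3 N at home to 5 N fully out, plus 0.5 N friction
- pointer_tip (a point): tip of the flat steel pointer, 8 mm wide with a white line, that sticks out of the head's +x side (jig frame) over the scale, 46 to 50 mm above the bench, to jig x 92 mm; level along y with the head's middle
- marker_line (a point): front point of the marker: a small dark steel rider with a white line, 12 mm wide (jig y), clamped on the far half of the scale at jig x 93 to 123 mm, top 54 mm above the bench. The passing pointer does not touch it. The arm is right when the pointer's line and the marker's line are at the same jig y
- marker (a joint): m, place of the marker along the scale, as the gauge_arm value at which the pointer is level with it (0.05 to 0.11). Held by 4 N of friction; not to be shifted
- scale_top (a point): middle of the top of the aluminium scale block, 44 mm above the bench, 40 (jig x) x 190 mm (jig y), at jig x 98, y 55 mm; a black mark every 10 mm from home, a longer one every 50 mm
- round_flange: plain aluminium round flange with a round neck, 68 mm diameter, 24 mm tall: not the part to be loaded. Origin: centre of its underside
- wrench: small steel wrench, 130 mm, lying on the jig's board beside the pocket
Things that resemble listed ones, but are neither listed nor needed, are in the scene too. What is shaped like the flange but orange or red is not meant.

How it is judged:
On the way, in this order (a step that is already met when the one before it is completed fails the run):
1. the flange is seated in the pocket, flat and square, and let go (x of flange in the frame of pocket_floor between -0.004 and 0.004 m and y of flange in the frame of pocket_floor between -0.004 and 0.004 m and z of flange in the frame of pocket_floor between -0.002 and 0.002 m and angle between flange's own z axis and vertical below 0.04 rad and angle between the y axis of flange and the y axis of jig, either way round below 0.09 rad and contact force between the fingers and flange below 0.3 N), for 0.2 s.
2. the lock button is squeezed in while the arm is still home (value of joint lock_button above 0.004 m and value of joint gauge_arm below 0.015 m), for 0.05 s.
At the end, for the whole second after the job is handed in: Flange in the pocket, untouched: within 4 mm of centre, 2 mm of the floor, 0.04 rad of flat, 0.09 rad of square. Pointer within 4 mm of the marker line along the scale, under 10 mm/s, the fingers holding the head or its button with over 1.5 N (all of step 1 and y of pointer_tip in the frame of marker_line between -0.004 and 0.004 m and velocity of joint gauge_arm between -0.01 and 0.01 m/s and contact force between the fingers and gauge_head above 1.5 N); the arm keeps its last pose, push and grip.
It fails at once if the marker was shifted by more than 4 mm (distance of marker_line from where it was at the start of the episode above 0.004 m).
It fails at once if the round flange or the wrench was shifted by more than 30 mm (distance of any of round_flange, wrench from where it was at the start of the episode above 0.03 m).
It also fails if it takes over 45 s, if anything falls off the work surface, if the arm or the gripper's body presses on something with over 40 N, if the wrist force passes 120 N, or if a joint passes its speed limit or range.

## Working session

There is one attempt and no reset: what is moved stays moved. The work goes in short steps, Python scripts to look and compute and a tool call to move; the robot and the scene stay as the last step left them, time stands still between calls to the robot, and variables do not carry over. Pictures are saved under pics/ and viewed, about 8 in all and at most 12, crops included, and the job is handed in when it is done.

Besides the shell and the picture viewer there is one more tool, called after "Request:" in YAML: its name, and indented under it one key for each argument. servo_tool: Moves the arm, as the interface text tells. Its arguments: {"type":"object","properties":{"commands":{"type":"array"},"fingers":{"type":"number"},"newtons":{"type":"number"}},"required":["commands"]}

```bash
ls; mkdir -p pics
python3 - <<'E'
from plant import telemetry, imaging, ctrl
import cv2,numpy as np
print(telemetry.read_state(), ctrl.nose_length)
for n in ["scene","top"]:
    im,d=imaging.grab_frame(n); np.savez(f"{n}.npz",im=im,d=d); cv2.imwrite(f"pics/{n}0.png",im[:,:,::-1])
for n in ["scene","top","wrist"]: print(n,imaging.camera_model(n))
E
```

```text
pics
{'time_s': 0.0, 'joints': array([ 1.23929655,  0.31174511,  0.0139451 ,  1.51307013, -0.00443122,
        1.31922519, -0.02719694]), 'qvel': array([-1.11996680e-03,  4.26184241e-04,  7.53123411e-05,  5.35518912e-04,
        2.08089209e-04, -1.29380087e-03,  1.83487717e-04]), 'joint_efforts': array([ 2.46560530e-04, -3.79914737e+01,  1.46163753e-01, -2.30586737e+01,
        1.21393689e-02,  1.35807306e-02, -1.04926815e-05]), 'eef_pos': array([ 0.15701624, -0.5263871 ,  0.25220497]), 'eef_rot': array([-3.10628506e+00, -4.53462134e-01,  6.31432693e-04]), 'contact_force': array([-0.24545286, -0.1739315 ,  0.06124161]), 'wrist_torque': array([ 0.00111187, -0.01091985,  0.02888258]), 'grip_width': 0.08499091273887252} 0.022
scene {'K': array([[532.69854186,   0.        , 277.1552677 ],
       [  0.        , 532.69854186, 205.39036325],
       [  0.        ,   0.        ,   1.        ]]), 'rvec': array([ 1.17617757,  2.18319559, -1.05822224]), 'tvec': array([ 0.16939036, -0.216052  ,  1.650316  ])}
top {'K': array([[523.98584254,   0.        , 278.76234062],
       [  0.        , 523.98584254, 206.97852445],
       [  0.        ,   0.        ,   1.        ]]), 'rvec': array([ 2.16231331, -2.17276006,  0.06557053]), 'tvec': array([0.11765221, 0.48492624, 1.47892001])}
wrist {'K': array([[313.91760854,   0.        , 280.98768457],
       [  0.        , 313.91760854, 211.80523494],
       [  0.        ,   0.        ,   1.        ]]), 'T_tool_cam': array([[ 7.64893926e-04, -9.63956417e-01, -2.66059093e-01,
         6.83832254e-02],
       [ 9.99999687e-01,  6.82943750e-04,  4.00533861e-04,
        -1.07607513e-03],
       [-2.04393790e-04, -2.66059316e-01,  9.63956637e-01,
        -1.20461833e-01],
       [ 0.00000000e+00,  0.00000000e+00,  0.00000000e+00,
         1.00000000e+00]])}
```

View pics/scene0.png

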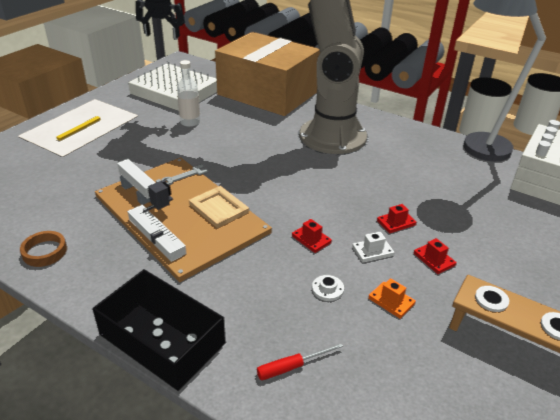

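View pics/top0.png

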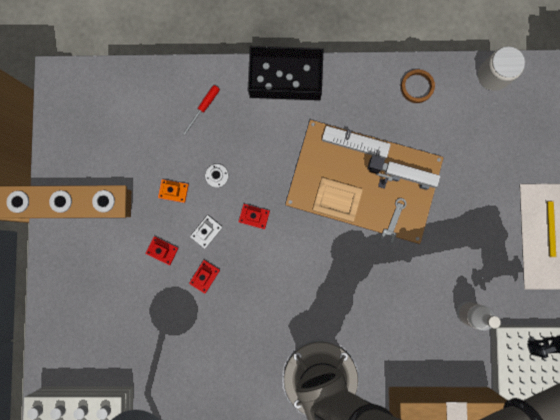

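The scene view shows the jig board around (180,220), the silver flange at (373,246), and the round flange at (328,287). In the top view the silver flange is at (206,231), the pocket at (338,198), the head at (377,163), the marker at (347,131), and the wrench at (398,215). Next I'll measure these from both views.

```bash
cat > h.py <<'E'
import numpy as np, cv2
from plant import telemetry, imaging, ctrl
R=lambda r: cv2.Rodrigues(np.asarray(r,float))[0]
def pose(name, st=None):
    """K, R_wc, camera position (camera to world)"""
    m=imaging.camera_model(name)
    if "rvec" in m:
        Rw=R(m["rvec"]).T; return m["K"],Rw,-Rw@np.asarray(m["tvec"]).ravel()
    T=m["T_tool_cam"]; Rt=R(st["eef_rot"])
    return m["K"],Rt@T[:3,:3],Rt@T[:3,3]+st["eef_pos"]
def cloud(d,P):
    K,Rw,c=P; v,u=np.mgrid[:d.shape[0],:d.shape[1]]
    r=np.stack([(u-K[0,2])/K[0,0],(v-K[1,2])/K[1,1],np.ones_like(d)],-1)*d[...,None]
    W=r@Rw.T+c; W[d<=0]=np.nan; return W
def ray(px,P,z):
    K,Rw,c=P; px=np.atleast_2d(px).astype(float)
    r=np.c_[(px[:,0]-K[0,2])/K[0,0],(px[:,1]-K[1,2])/K[1,1],np.ones(len(px))]@Rw.T
    return c+r*((z-c[2])/r[:,2])[:,None]
def rect(xy):
    (c,s,a)=cv2.minAreaRect((np.asarray(xy)*1000).astype(np.float32)); return np.round(c,1),np.round(s,1),round(a,2)
def blob(mask,seed):
    n,l,s,c=cv2.connectedComponentsWithStats(mask.astype(np.uint8))
    k=1+np.argmin([np.min(np.hypot(*(np.argwhere(l==i)[:,::-1]-seed).T)) if s[i,4]>25 else 1e9 for i in range(1,n)]); return l==k
E
python3 - <<'E'
from h import *
for n,sf,sb in [("top",(206,231),(310,180)),("scene",(373,246),(205,260))]:
    f=np.load(n+".npz"); im,d=f["im"],f["d"]; P=pose(n); W=cloud(d,P)
    hsv=cv2.cvtColor(im,cv2.COLOR_RGB2HSV)
    z=W[...,2]
    print(n,"bench z",np.nanmedian(z[230:260,300:310]) )
    b=blob((hsv[...,1]<60)&(hsv[...,2]>150),sf)
    print("flange px",b.sum(),np.round(np.argwhere(b)[:,::-1].mean(0),1),"z pct",np.round(np.nanpercentile(z[b],[5,50,95]),4))
    yx=np.argwhere(b)
    print(" plate", rect(ray(yx[:,::-1],P,.012)[:,:2]))
    near=cv2.dilate(b.astype(np.uint8),np.ones((9,9)))>0
    k=near&(z>.038); print(" neck top",k.sum(),rect(W[k][:,:2]),np.median(z[k]))
    k=near&(z>.006)&(z<.02); print(" plate3d",k.sum(),rect(W[k][:,:2]),np.median(z[k]))
    bb=blob((hsv[...,0]>5)&(hsv[...,0]<25)&(hsv[...,1]>90),sb)
    yx=np.argwhere(bb)[:,::-1]; h=cv2.convexHull(yx.astype(np.int32))
    print("board",bb.sum(),rect(ray(yx,P,.018)[:,:2]),np.nanmedian(z[bb]))
    print(" approx",cv2.approxPolyDP(h,8,True)[:,0].tolist())
E
```

```text
top bench z -0.0005462536497703452
flange px 431 [205.4 232.6] z pct [0.0044 0.0125 0.049 ]
 plate (array([416. , 326.8]), array([56.2, 80.5]), 50.82)
 neck top 139 (array([417.7, 327.1]), array([27.8, 40.2]), 51.4) 0.04603155563604999
 plate3d 377 (array([413.8, 323.6]), array([78.9, 92.6]), 60.97) 0.01138625965526785
board 8726 (array([ 560.1, -130.1]), array([399.7, 260. ]), 73.39) 0.017752790011747788
 approx [[434, 188], [419, 243], [286, 204], [310, 120]]
scene bench z 0.003389411769684769
flange px 92602 [292.1 261. ] z pct [-0.0034 -0.0003  0.0035]
 plate (array([ 282.7, -217.7]), array([2029.5, 1339.3]), 84.69)
 neck top 5391 (array([253.1, -39.8]), array([1334.3,  860. ]), 41.72) 0.07118544075897171
 plate3d 3492 (array([ 275.5, -319.1]), array([1974.1, 1192.2]), 80.03) 0.011783165785106964
board 7890 (array([ 563.4, -121.8]), array([412. , 271.3]), 73.45) 0.01750291524426978
 approx [[270, 232], [179, 281], [95, 191], [202, 174]]
```

Request:
servo_tool:
  commands:
    - {"x": 374, "y": -228}
    - {"x": 374, "y": -228}
    - {"x": 374, "y": -228}
    - {"x": 374, "y": -228}
    - {"x": 374, "y": -228}
  fingers: 80
  newtons: 40

```text
validation failed for argument at $.co...
```

Request:
servo_tool:
  commands:
    - {"x": 196, "y": -120}
    - {"x": 196, "y": -120}
    - {"x": 196, "y": -120}
    - {"x": 196, "y": -120}
    - {"x": 196, "y": -120}

```text
validation failed for argument at $.co...
```

Request:
servo_tool:
  commands:
    - {"x": 374, "y": -228, "z": 0, "yaw": 0}
    - {"x": 374, "y": -228, "z": 0, "yaw": 0}
    - {"x": 374, "y": -228, "z": 0, "yaw": 0}
    - {"x": 374, "y": -228, "z": 0, "yaw": 0}
    - {"x": 374, "y": -228, "z": 0, "yaw": 0}
  fingers: 80
  newtons: 40

```text
time_s: 0.52
eef_pos: [0.2972, -0.3703, 0.2527]
eef_rot: [-3.106, -0.453, 0.001]
contact_force: [0.3, -0.8, -0.4]
grip_width: 0.0798
```

Request:
servo_tool:
  commands:
    - {"x": 240, "y": -110, "z": 0, "yaw": 0}
    - {"x": 240, "y": -110, "z": 0, "yaw": 0}
    - {"x": 240, "y": -110, "z": 0, "yaw": 0}
    - {"x": 240, "y": -110, "z": 0, "yaw": 0}
    - {"x": 240, "y": -110, "z": 0, "yaw": 0}

```text
time_s: 0.93
eef_pos: [0.4536, -0.2327, 0.2527]
eef_rot: [-3.106, -0.452, 0.002]
contact_force: [0.8, -1.0, -0.3]
grip_width: 0.0799
```

Request:
servo_tool:
  commands:
    - {"x": 40, "y": -40, "z": 0, "yaw": 0}
    - {"x": 40, "y": -40, "z": 0, "yaw": 0}
    - {"x": 40, "y": -40, "z": 0, "yaw": 0}

```text
time_s: 1.18
eef_pos: [0.4831, -0.1757, 0.2523]
eef_rot: [-3.099, -0.47, -0.0]
contact_force: [-0.3, 0.6, 0.5]
grip_width: 0.0799
```

Run:
```python
from h import *
st=telemetry.read_state(); im,d=imaging.grab_frame("wrist")
print(st["eef_pos"],st["eef_rot"],np.abs(st["qvel"]).max(),st["joints"])
np.savez("w1.npz",im=im,d=d,p=st["eef_pos"],r=st["eef_rot"]); cv2.imwrite("pics/w1.png",im[:,:,::-1])
```

```text
[ 0.4830927  -0.17571398  0.25226628] [-3.09900699e+00 -4.69596624e-01 -1.49638871e-04] 0.08615410916299972 [ 0.57369396  0.25826933 -0.31566967  1.59678749  0.07545668  1.30235362
 -1.02244379]
```

View pics/w1.png

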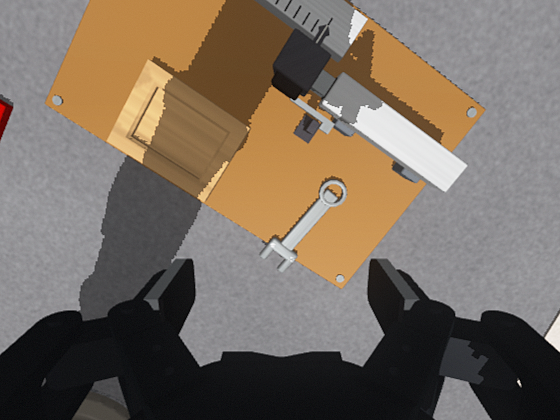

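The wrist view shows the pocket block at (180,130), the head at (300,62), the pointer at (322,33), the keeper and latch at (312,122), and the wrench at (305,225). Next I'll check the jig frame against it.

```bash
cat >> h.py <<'E'
J0=np.array([.5601,-.1301]); JA=np.deg2rad(73.39)
def jig(W,J0=J0,JA=JA):   # world xy -> jig xy
    d=np.asarray(W)[...,:2]-J0; return np.stack([d[...,0]*np.sin(JA)-d[...,1]*np.cos(JA), d[...,0]*np.cos(JA)+d[...,1]*np.sin(JA)],-1)
def unjig(x,y): return J0+np.array([x*np.sin(JA)+y*np.cos(JA), -x*np.cos(JA)+y*np.sin(JA)])
def go(x,y,z,yd=None,st=None):
    """tool-axis shift in mm to world x,y,z and yaw that turns tool y to world angle yd (deg)"""
    st=st or telemetry.read_state(); Rt=R(st["eef_rot"]); s=Rt.T@(np.array([x,y,z])-st["eef_pos"])*1000
    a=np.rad2deg(np.arctan2(Rt[1,1],Rt[0,1])); w=0 if yd is None else -np.deg2rad((yd-a+180)%360-180)
    print("tool y at",round(a,2),"tilt z",np.round(Rt[:,2],3),"shift",np.round(s,1),"yaw",round(w,3))
E
python3 - <<'E'
from h import *
f=np.load("w1.npz"); P=pose("wrist",dict(eef_pos=f["p"],eef_rot=f["r"])); W=cloud(f["d"],P); 
for nm,W in [("wrist",W),("top",cloud(np.load("top.npz")["d"],pose("top")))]:
    j=jig(W)*1000; z=W[...,2]*1000; x,y=j[...,0],j[...,1]
    def sh(n,m):
        if m.sum()<8: return print(nm,n,m.sum())
        print(nm,n,m.sum(),"z",round(np.median(z[m]),1),"x",np.round(np.percentile(x[m],[1,99]),1),"y",np.round(np.percentile(y[m],[1,99]),1), rect(j[m]/1000))
    b=(abs(x+75)<65)&(abs(y-60)<75)
    sh("rim",b&(abs(z-32)<2.5)); sh("floor",b&(abs(z-23)<1.5)&(abs(x+75)<34)&(abs(y-60)<46)); 
    h=(abs(x-45)<40)&(abs(y+12)<35)
    sh("headtop",h&(abs(z-98)<3)); sh("button",h&(abs(z-93)<2.5)&(x<27))
    sh("scale",(abs(z-44)<2)&(abs(x-98)<30)&(abs(y-55)<110)); sh("marker",(abs(z-54)<3)&(abs(x-108)<25)&(y>10)&(y<150))
    sh("keeper",(abs(z-78)<2)&(abs(x-9)<20)&(abs(y+51)<20)); sh("tube",(abs(z-81)<2)&(abs(x-45)<30)&(y<-45)&(y>-200))
go(.417,.327,.252,51)
E
```

```text
wrist rim 5816 z 31.7 x [-121.6  -26.5] y [  1.6 120.4] (array([-74.3,  61.4]), array([ 96.5, 120.8]), 0.06)
wrist floor 4138 z 22.8 x [-104.1  -45.5] y [ 20.9 102.9] (array([-74.8,  61.8]), array([59.7, 84. ]), 0.12)
wrist headtop 2066 z 97.7 x [28.9 62.3] y [-28.3   6.7] (array([ 41.5, -10.8]), array([43.1, 36. ]), 0.06)
wrist button 328 z 93.6 x [18.9 26.9] y [-23.5   1.6] (array([ 22.9, -10.8]), array([25.9,  8.1]), 89.76)
wrist scale 2800 z 43.8 x [ 78.9 117.9] y [-37.9  41.4] (array([98.6,  5.1]), array([40.4, 87.5]), 0.68)
wrist marker 0
wrist keeper 230 z 77.0 x [ 4.4 22.8] y [-63.9 -32.6] (array([ 13.5, -48. ]), array([32.5, 18.7]), 89.97)
wrist tube 5656 z 80.7 x [30.7 61.5] y [-186.2  -46.3] (array([  46.1, -116.7]), array([ 32.1, 143.2]), 0.05)
top rim 447 z 31.8 x [-121.1  -26.4] y [  1.6 120.1] (array([-73.6,  60.8]), array([119.7,  95.9]), 90.0)
top floor 214 z 22.9 x [-102.8  -43.2] y [ 18.7 102. ] (array([-74.8,  59. ]), array([86.7, 64.4]), 89.86)
top headtop 114 z 97.2 x [20.9 61.7] y [-28.5   6. ] (array([ 41.4, -11.4]), array([35.1, 43.9]), 89.67)
top button 14 z 92.5 x [19.5 26.6] y [-22.1   0.3] (array([ 23.1, -11.1]), array([ 7.1, 22.9]), 1.29)
top scale 384 z 43.8 x [ 78.8 118.8] y [-36.8 149.6] (array([98.2, 56.1]), array([189.6,  42.5]), 89.61)
top marker 29 z 52.5 x [ 89.3 124.3] y [ 29.8 123.1] (array([108.8,  77.5]), array([32.6, 95.1]), 3.95)
top keeper 20 z 78.0 x [ 5.3 22.7] y [-61.3 -31.6] (array([ 13.7, -46.5]), array([17. , 30.4]), 2.26)
top tube 278 z 80.7 x [30.5 61.7] y [-186.8  -45.9] (array([  39.9, -116.9]), array([142.8,  44. ]), 89.86)
tool y at -73.05 tilt z [-0.002  0.004 -1.   ] shift [  86.1 -503.4    2.5] yaw -2.165
```

Request:
servo_tool:
  commands:
    - {"x": 86, "y": -503, "z": 0, "yaw": 0}
    - {"x": 86, "y": -503, "z": 0, "yaw": 0}
    - {"x": 86, "y": -503, "z": 0, "yaw": 0}
    - {"x": 86, "y": -503, "z": 0, "yaw": 0}
    - {"x": 86, "y": -503, "z": 0, "yaw": 0}

```text
time_s: 1.65
eef_pos: [0.4539, 0.0231, 0.2532]
eef_rot: [-3.105, -0.456, 0.004]
contact_force: [1.3, -1.0, 0.4]
grip_width: 0.08
```

Request:
servo_tool:
  commands:
    - {"x": 50, "y": -298, "z": 0, "yaw": 0}
    - {"x": 50, "y": -298, "z": 0, "yaw": 0}
    - {"x": 50, "y": -298, "z": 0, "yaw": 0}
    - {"x": 50, "y": -298, "z": 0, "yaw": 0}
    - {"x": 50, "y": -298, "z": 0, "yaw": 0}

```text
time_s: 2.07
eef_pos: [0.4285, 0.2297, 0.2537]
eef_rot: [-3.108, -0.449, 0.003]
contact_force: [0.9, -0.1, 0.1]
grip_width: 0.08
```

Request:
servo_tool:
  commands:
    - {"x": 0, "y": 0, "z": 0, "yaw": -2.165}
    - {"x": 0, "y": 0, "z": 0, "yaw": -2.165}
    - {"x": 0, "y": 0, "z": 0, "yaw": -2.165}
    - {"x": 0, "y": 0, "z": 0, "yaw": -2.165}
    - {"x": 0, "y": 0, "z": 0, "yaw": -2.165}

```text
time_s: 2.48
eef_pos: [0.4293, 0.2274, 0.2532]
eef_rot: [-2.814, -1.393, 0.005]
contact_force: [-0.2, 0.1, -0.8]
grip_width: 0.0797
```

Request:
servo_tool:
  commands:
    - {"x": 0, "y": 0, "z": 0, "yaw": -1.5}
    - {"x": 0, "y": 0, "z": 0, "yaw": -1.5}
    - {"x": 0, "y": 0, "z": 0, "yaw": -1.5}
    - {"x": 0, "y": 0, "z": 0, "yaw": -1.5}
    - {"x": 0, "y": 0, "z": 0, "yaw": -1.5}

```text
time_s: 2.9
eef_pos: [0.4302, 0.2248, 0.2528]
eef_rot: [-2.25, -2.19, 0.005]
contact_force: [-0.1, 0.1, -0.1]
grip_width: 0.08
```

```bash
python3 -c "
from h import *
print(telemetry.read_state()['eef_pos']);go(.417,.327,.2,51)"
```

```text
[0.43022824 0.22479542 0.25275013]
tool y at -1.56 tilt z [-0.004 -0.001 -1.   ] shift [101.9 -15.8  52.7] yaw -0.917
```

Request:
servo_tool:
  commands:
    - {"x": 102, "y": -16, "z": 40, "yaw": -0.917}
    - {"x": 102, "y": -16, "z": 40, "yaw": -0.917}
    - {"x": 102, "y": -16, "z": 40, "yaw": -0.917}
    - {"x": 102, "y": -16, "z": 40, "yaw": -0.917}
    - {"x": 102, "y": -16, "z": 40, "yaw": -0.917}

```text
time_s: 3.32
eef_pos: [0.4167, 0.3267, 0.2112]
eef_rot: [-1.46, -2.777, 0.007]
contact_force: [0.8, -0.8, 0.4]
grip_width: 0.08
```

Request:
servo_tool:
  commands:
    - {"x": 0, "y": 0, "z": 0, "yaw": -0.3}
    - {"x": 0, "y": 0, "z": 0, "yaw": -0.3}
    - {"x": 0, "y": 0, "z": 0, "yaw": -0.3}
    - {"x": 0, "y": 0, "z": 0, "yaw": -0.3}

```text
time_s: 3.65
eef_pos: [0.4181, 0.3244, 0.2103]
eef_rot: [-1.033, -2.962, 0.009]
contact_force: [-0.6, -0.6, 0.1]
grip_width: 0.0801
```

```bash
cat > fl.py <<'E'
from h import *
st=telemetry.read_state(); im,d=imaging.grab_frame("wrist"); P=pose("wrist",st); W=cloud(d,P); z=W[...,2]
cv2.imwrite("pics/w2.png",im[:,:,::-1])
n=(np.hypot(W[...,0]-.417,W[...,1]-.327)<.055)
k=n&(z>.04)&(z<.055); print("neck",k.sum(),rect(W[k][:,:2]),np.median(z[k]))
k=n&(z>.007)&(z<.018); print("plate",k.sum(),rect(W[k][:,:2]),np.median(z[k]))
print(st["eef_pos"],np.abs(st["qvel"]).max())
go(.417,.327,.1,51)
E
python3 fl.py
```

```text
neck 1244 (array([416.3, 327.4]), array([28. , 39.5]), 50.78) 0.04592992668467019
plate 2729 (array([416.7, 327.1]), array([56. , 80.1]), 50.86) 0.011786419798563874
[0.41810273 0.32440068 0.21033198] 0.07524049713905268
tool y at 51.46 tilt z [-0.006 -0.004 -1.   ] shift [  2.    2.  110.5] yaw 0.008
```

View pics/w2.png

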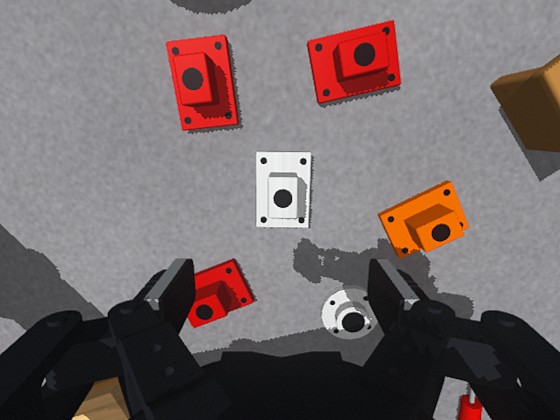

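Request:
servo_tool:
  commands:
    - {"x": 2.5, "y": 2, "z": 130, "yaw": 0.01}
    - {"x": 2.5, "y": 2, "z": 130, "yaw": 0.01}
    - {"x": 2.5, "y": 2, "z": 130, "yaw": 0.01}
    - {"x": 2.5, "y": 2, "z": 130, "yaw": 0.01}
    - {"x": 2.5, "y": 2, "z": 130, "yaw": 0.01}
  fingers: 65

```text
time_s: 4.12
eef_pos: [0.4154, 0.3245, 0.078]
eef_rot: [-1.052, -2.952, 0.019]
contact_force: [0.0, -0.0, 0.4]
grip_width: 0.0649
```

```bash
python3 -c "
from h import *
print(telemetry.read_state()['eef_pos']);go(.4166,.3272,.038,50.9)"
```

```text
[0.41541449 0.32449313 0.07801761]
tool y at 50.77 tilt z [-0.011 -0.009 -1.   ] shift [ 0.7  3.4 40. ] yaw -0.002
```

Request:
servo_tool:
  commands:
    - {"x": 0.7, "y": 3.4, "z": 30, "yaw": 0}
    - {"x": 0.7, "y": 3.4, "z": 40, "yaw": 0}
    - {"x": 0.7, "y": 3.4, "z": 40, "yaw": 0}
    - {"x": 0.7, "y": 3.4, "z": 40, "yaw": 0}

```text
time_s: 4.45
eef_pos: [0.4175, 0.3279, 0.0396]
eef_rot: [-1.054, -2.953, 0.016]
contact_force: [0.1, 1.6, 0.9]
grip_width: 0.0655
```

Request:
servo_tool:
  commands:
    - {"x": 0, "y": 0, "z": 0, "yaw": 0}
    - {"x": 0, "y": 0, "z": 0, "yaw": 0}
    - {"x": 0, "y": 0, "z": 0, "yaw": 0}
    - {"x": 0, "y": 0, "z": 0, "yaw": 0}
    - {"x": 0, "y": 0, "z": 0, "yaw": 0}
  fingers: 10
  newtons: 40

```text
time_s: 4.87
eef_pos: [0.4179, 0.3283, 0.0413]
eef_rot: [-1.054, -2.955, 0.015]
contact_force: [-1.7, -1.9, 6.1]
grip_width: 0.0271
```

```bash
python3 -c "
from h import *
s=telemetry.read_state();print(s['eef_pos'],s['joints']);go(.4166,.3272,.14,50.9)"
```

```text
[0.41793893 0.32825706 0.04130204] [-0.08607258  0.66943078 -0.86198328  1.78898444  0.60214201  0.98104505
 -0.31218896]
tool y at 50.73 tilt z [-0.007 -0.007 -1.   ] shift [  0.5  -2.7 -98.7] yaw -0.003
```

Request:
servo_tool:
  commands:
    - {"x": 0, "y": 0, "z": -110, "yaw": 0}
    - {"x": 0, "y": 0, "z": -110, "yaw": 0}
    - {"x": 0, "y": 0, "z": -110, "yaw": 0}
    - {"x": 0, "y": 0, "z": -110, "yaw": 0}

```text
time_s: 5.2
eef_pos: [0.4212, 0.3331, 0.158]
eef_rot: [1.055, 2.957, 0.003]
contact_force: [1.6, 1.7, -2.8]
grip_width: 0.0273
```

```bash
python3 -c "
from h import *
p=unjig(-.0745,.061);print(p);s=telemetry.read_state();print(s['grip_width'],s['contact_force'],s['eef_pos']);go(*p,.15,-16.6)"
```

```text
[ 0.50614588 -0.05034912]
0.027270681095656148 [ 1.61720082  1.73322367 -2.79204514] [0.4212416  0.3330923  0.15796925]
tool y at 50.73 tilt z [ 0.002  0.001 -1.   ] shift [-308.4 -243.1    7.7] yaw 1.175
```

Request:
servo_tool:
  commands:
    - {"x": -308, "y": -243, "z": 8, "yaw": 1.175}
    - {"x": -308, "y": -243, "z": 8, "yaw": 1.175}
    - {"x": -308, "y": -243, "z": 8, "yaw": 1.175}
    - {"x": -308, "y": -243, "z": 8, "yaw": 1.175}
    - {"x": -308, "y": -243, "z": 8, "yaw": 1.175}

```text
time_s: 5.62
eef_pos: [0.4646, 0.1235, 0.1495]
eef_rot: [-1.92, -2.483, 0.007]
contact_force: [0.8, 0.8, -3.3]
grip_width: 0.0273
```

```bash
python3 -c "
from h import *
p=unjig(-.0745,.061);go(*p,.15,-16.6)"
```

```text
tool y at 14.58 tilt z [-0.005 -0.002 -1.   ] shift [-178.7   -3.6   -0.3] yaw 0.544
```

Request:
servo_tool:
  commands:
    - {"x": -179, "y": -4, "z": -1, "yaw": 0.544}
    - {"x": -179, "y": -4, "z": -1, "yaw": 0.544}
    - {"x": -179, "y": -4, "z": -1, "yaw": 0.544}
    - {"x": -179, "y": -4, "z": -1, "yaw": 0.544}
    - {"x": -179, "y": -4, "z": -1, "yaw": 0.544}

```text
time_s: 6.03
eef_pos: [0.5057, -0.0603, 0.1493]
eef_rot: [2.531, 1.857, -0.016]
contact_force: [0.8, -1.7, -2.7]
grip_width: 0.0271
```

Request:
servo_tool:
  commands:
    - {"x": 0, "y": 0, "z": 0, "yaw": 0}
    - {"x": 0, "y": 0, "z": 0, "yaw": 0}

```text
time_s: 6.2
eef_pos: [0.5046, -0.0627, 0.148]
eef_rot: [2.535, 1.853, -0.02]
contact_force: [-0.3, 0.6, -1.9]
grip_width: 0.0274
```

Run:
```python
from h import *
p=unjig(-.0745,.061);go(*p,.09,-16.6)
s=telemetry.read_state(); im,d=imaging.grab_frame("wrist"); cv2.imwrite("pics/w3.png",im[:,:,::-1]); W=cloud(d,pose("wrist",s)); z=W[...,2]
print(s["eef_pos"])
q=W[(abs(z-s["eef_pos"][2]+.0413-.012)<.003)&(np.hypot(W[...,0]-s["eef_pos"][0],W[...,1]-s["eef_pos"][1])<.06)]
print("plate",len(q),rect(q[:,:2]),np.median(q[:,2]))
q=W[(abs(z-s["eef_pos"][2]+.0413-.046)<.003)&(np.hypot(W[...,0]-s["eef_pos"][0],W[...,1]-s["eef_pos"][1])<.03)]
print("neck",len(q),rect(q[:,:2]) if len(q) else '')
j=jig(W)*1000;x,y=j[...,0],j[...,1]
m=(abs(x+75)<65)&(abs(y-60)<75)&(abs(z-.032)<.0025);print("rim",m.sum(),np.round(np.percentile(x[m],[1,99]),1),np.round(np.percentile(y[m],[1,99]),1))
```

```text
tool y at -17.67 tilt z [-0.009 -0.009 -1.   ] shift [12.9 -1.9 57.9] yaw -0.019
[ 0.50457209 -0.06268628  0.14799965]
plate 6039 (array([504.9, -61.8]), array([80.2, 56.2]), 72.31) 0.11816148310188596
neck 6234 (array([505. , -61.2]), array([40.5, 54.5]), 71.79)
rim 5812 [-122.2  -26.8] [ 14.9 120.4]
```

View pics/w3.png

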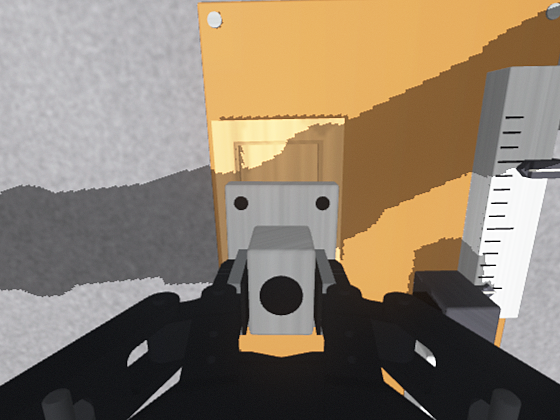

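Request:
servo_tool:
  commands:
    - {"x": 12, "y": -1.9, "z": 20, "yaw": -0.019}
    - {"x": 12, "y": -1.9, "z": 40, "yaw": -0.019}
    - {"x": 12, "y": -1.9, "z": 50, "yaw": -0.019}
    - {"x": 12, "y": -1.9, "z": 58, "yaw": -0.019}
    - {"x": 12, "y": -1.9, "z": 58, "yaw": -0.019}

```text
time_s: 6.67
eef_pos: [0.5043, -0.0468, 0.0887]
eef_rot: [-2.51, -1.885, 0.022]
contact_force: [-0.0, -0.2, -3.1]
grip_width: 0.0271
```

Run:
```python
from h import *
go(.5058,-.0512,.0785,-16.6); s=telemetry.read_state(); print(s["eef_pos"],s["qvel"].round(3))
```

```text
tool y at -16.17 tilt z [-0.012 -0.006 -1.   ] shift [-3.7  2.8 10.2] yaw 0.007
[ 0.50426245 -0.04680159  0.08865268] [ 0.013 -0.023  0.    -0.038 -0.01   0.025  0.007]
```

Request:
servo_tool:
  commands:
    - {"x": -3.7, "y": 2.8, "z": 5, "yaw": 0.007}
    - {"x": -3.7, "y": 2.8, "z": 8, "yaw": 0.007}
    - {"x": -3.7, "y": 2.8, "z": 8, "yaw": 0.007}
    - {"x": -3.7, "y": 2.8, "z": 8, "yaw": 0.007}

```text
time_s: 7.0
eef_pos: [0.5061, -0.0515, 0.081]
eef_rot: [-2.517, -1.876, 0.021]
contact_force: [0.5, -1.2, -1.4]
grip_width: 0.0273
```

Run:
```python
from h import *
go(.5058,-.0512,.065,-16.6); s=telemetry.read_state(); print(s["eef_pos"],s["qvel"].round(3))
```

```text
tool y at -16.61 tilt z [-0.012 -0.006 -1.   ] shift [ 0.3 -0.3 16. ] yaw -0.0
[ 0.50614554 -0.05146568  0.08096745] [ 0.    -0.007 -0.006 -0.003  0.001  0.001  0.001]
```

Request:
servo_tool:
  commands:
    - {"x": 0, "y": 0, "z": 5, "yaw": 0}
    - {"x": 0, "y": 0, "z": 9, "yaw": 0}
    - {"x": 0, "y": 0, "z": 13, "yaw": 0}
    - {"x": 0, "y": 0, "z": 16, "yaw": 0}
    - {"x": 0, "y": 0, "z": 16, "yaw": 0}

```text
time_s: 7.42
eef_pos: [0.5058, -0.0515, 0.0647]
eef_rot: [-2.517, -1.876, 0.021]
contact_force: [-0.5, 0.2, -2.0]
grip_width: 0.0275
```

Request:
servo_tool:
  commands:
    - {"x": 0, "y": 0, "z": 0, "yaw": 0}
    - {"x": 0, "y": 0, "z": 0, "yaw": 0}

```text
time_s: 7.58
eef_pos: [0.5058, -0.0514, 0.0647]
eef_rot: [-2.517, -1.876, 0.021]
contact_force: [0.0, -0.3, -2.3]
grip_width: 0.0275
```

Run:
```python
from h import *
go(.5058,-.0512,.065,-16.6); s=telemetry.read_state(); print(s["eef_pos"],s["contact_force"])
```

```text
tool y at -16.6 tilt z [-0.012 -0.006 -1.   ] shift [ 0.2 -0.1 -0.3] yaw -0.0
[ 0.50580885 -0.05143245  0.06465965] [ 0.00674434 -0.2899631  -2.25185121]
```

Request:
servo_tool:
  commands:
    - {"x": 0, "y": 0, "z": 1, "yaw": 0}
    - {"x": 0, "y": 0, "z": 1, "yaw": 0}

```text
time_s: 7.75
eef_pos: [0.5059, -0.0515, 0.0645]
eef_rot: [-2.517, -1.876, 0.022]
contact_force: [-2.1, -0.8, 3.4]
grip_width: 0.0274
```

Request:
servo_tool:
  commands:
    - {"x": 0, "y": 0, "z": 0, "yaw": 0}
    - {"x": 0, "y": 0, "z": 0, "yaw": 0}
    - {"x": 0, "y": 0, "z": 0, "yaw": 0}
    - {"x": 0, "y": 0, "z": 0, "yaw": 0}
  fingers: 56

```text
time_s: 8.08
eef_pos: [0.5061, -0.0515, 0.0646]
eef_rot: [-2.517, -1.877, 0.021]
contact_force: [-0.0, 0.6, -0.0]
grip_width: 0.0559
```

Request:
servo_tool:
  commands:
    - {"x": 0, "y": 0, "z": -100, "yaw": 0}
    - {"x": 0, "y": 0, "z": -100, "yaw": 0}
    - {"x": 0, "y": 0, "z": -100, "yaw": 0}
    - {"x": 0, "y": 0, "z": -100, "yaw": 0}

```text
time_s: 8.42
eef_pos: [0.5112, -0.0503, 0.1696]
eef_rot: [2.514, 1.874, -0.009]
contact_force: [0.4, 0.0, -0.2]
grip_width: 0.0563
```

Run:
```python
from h import *
s=telemetry.read_state(); print(s["eef_pos"],s["contact_force"])
im,d=imaging.grab_frame("wrist"); cv2.imwrite("pics/w4.png",im[:,:,::-1]); im2,d2=imaging.grab_frame("top")
for nm,d,P in [("wrist",d,pose("wrist",s)),("top",d2,pose("top"))]:
    W=cloud(d,P); j=jig(W); z=W[...,2]; n=(abs(j[...,0]+.0745)<.04)&(abs(j[...,1]-.061)<.055)
    for k,(a,b) in dict(plate=(.0335,.038),neck=(.065,.073)).items():
        m=n&(z>a)&(z<b)
        if m.sum()>20:
            A=np.c_[j[m],np.ones(m.sum())]; c=np.linalg.lstsq(A,z[m],rcond=None)[0]
            print(nm,k,m.sum(),rect(j[m]),"z",np.median(z[m]),"slopes",c[:2].round(3))
    m=(abs(z-.052)<.004)&(j[...,0]>.092)&(j[...,0]<.13)&(j[...,1]>.02); print(nm,"marker",m.sum(),rect(j[m]) if m.sum()>5 else '')
p=unjig(.0405,-.0108); go(*p,.165,-16.6)
```

```text
[ 0.51117294 -0.05029545  0.16957539] [ 0.4033314   0.04742139 -0.16129079]
wrist plate 3652 (array([-74.5,  62.4]), array([104.2,  70.7]), 88.94) z 0.03479982642901336 slopes [0.001 0.   ]
wrist neck 1942 (array([-74.9,  61.1]), array([27.9, 40. ]), 0.39) z 0.06883192969995268 slopes [-0.001 -0.008]
wrist marker 666 (array([109. ,  84.5]), array([30.6, 12.1]), 0.45)
top plate 118 (array([-75.9,  71.6]), array([74.5, 87.7]), 1.15) z 0.03526712392647513 slopes [-0.004  0.005]
top marker 56 (array([108.3,  83.8]), array([116.3,  31.2]), 86.07)
tool y at -16.61 tilt z [-0.011 -0.007 -1.   ] shift [-71.7 113.5  -0.2] yaw -0.0
```

View pics/w4.png

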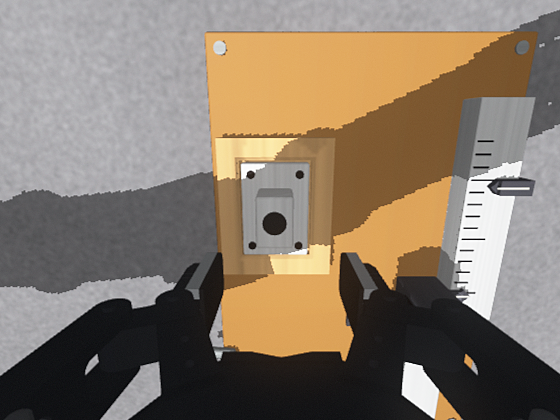

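The flange is seated: plate top at 34.8 mm, neck within 0.5 mm of the pocket centre. The marker's line shows at (510,188), at jig y of about 84.5. Next I'll go above the head.

Request:
servo_tool:
  commands:
    - {"x": -71.7, "y": 117, "z": 0, "yaw": 0}
    - {"x": -71.7, "y": 117, "z": 0, "yaw": 0}
    - {"x": -71.7, "y": 117, "z": 0, "yaw": 0}
    - {"x": -71.7, "y": 117, "z": 0, "yaw": 0}
    - {"x": -71.7, "y": 117, "z": 0, "yaw": 0}
  fingers: 64
  newtons: 30

```text
time_s: 8.93
eef_pos: [0.5993, -0.1584, 0.161]
eef_rot: [-2.524, -1.867, 0.026]
contact_force: [0.2, -0.3, 0.4]
grip_width: 0.064
```

Request:
servo_tool:
  commands:
    - {"x": 0, "y": 0, "z": 0, "yaw": 0}
    - {"x": 0, "y": 0, "z": 0, "yaw": 0}

```text
time_s: 9.1
eef_pos: [0.5975, -0.1579, 0.1586]
eef_rot: [-2.52, -1.866, 0.031]
contact_force: [-0.2, -0.2, -0.4]
grip_width: 0.0643
```

```bash
cat > hd.py <<'E'
from h import *
s=telemetry.read_state(); print(s["eef_pos"],s["contact_force"],s["grip_width"],"jig",(jig(s["eef_pos"])*1000).round(1))
im,d=imaging.grab_frame("wrist"); cv2.imwrite("pics/w5.png",im[:,:,::-1]); np.savez("w5.npz",im=im,d=d,p=s["eef_pos"],r=s["eef_rot"])
W=cloud(d,pose("wrist",s)); j=jig(W)*1000; z=W[...,2]*1000; x,y=j[...,0],j[...,1]
def sh(n,m):
    if m.sum()>8: print(n,m.sum(),"z",round(np.median(z[m]),1),"x",np.percentile(x[m],[1,99]).round(1),"y",np.percentile(y[m],[1,99]).round(1))
sh("head",(abs(z-98)<2)&(abs(x-45)<20)&(y>-50)&(y<120)); sh("button",(abs(z-94)<2)&(x>10)&(x<27)&(y>-50)&(y<120))
sh("marker",(abs(z-52)<4)&(x>94)&(x<130)&(y>20)); sh("pointer",(abs(z-50)<2)&(x>66)&(x<90)); 
go(*unjig(.044,-.0108),.086,-16.6)
E
python3 hd.py
```

```text
[ 0.59747782 -0.15786534  0.15856683] [-0.1594152  -0.24015593 -0.39490129] 0.06428049331149747 jig [ 43.8 -15.9]
head 2982 z 97.8 x [29.3 62.2] y [-28.    6.6]
button 476 z 93.7 x [19.  26.9] y [-23.    1.7]
marker 869 z 53.8 x [ 95.2 123.3] y [78.2 90.1]
pointer 372 z 49.8 x [66.3 89.6] y [-85.7  -5.7]
tool y at -16.93 tilt z [-0.018 -0.007 -1.   ] shift [ 5.4  1.4 73.2] yaw -0.006
```

View pics/w5.png

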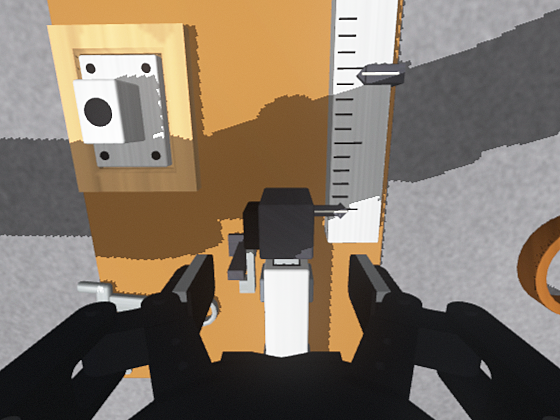

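Request:
servo_tool:
  commands:
    - {"x": 5.4, "y": 1.4, "z": 15, "yaw": -0.006}
    - {"x": 5.4, "y": 1.4, "z": 30, "yaw": -0.006}
    - {"x": 5.4, "y": 1.4, "z": 40, "yaw": -0.006}
    - {"x": 5.4, "y": 1.4, "z": 40, "yaw": -0.006}

```text
time_s: 9.48
eef_pos: [0.5972, -0.1516, 0.1166]
eef_rot: [-2.509, -1.875, 0.037]
contact_force: [-1.0, 0.2, -1.2]
grip_width: 0.0638
```

Run:
```python
from h import *
s=telemetry.read_state(); print(s["eef_pos"],s["contact_force"],"jig",(jig(s["eef_pos"])*1000).round(1)); go(*unjig(.044,-.0108),.086,-16.6)
```

```text
[ 0.59720207 -0.15163715  0.11656695] [-0.97726081  0.22019665 -1.24260638] jig [ 41.7 -10. ]
tool y at -16.48 tilt z [-0.024 -0.007 -1.   ] shift [-0.4  2.9 30.5] yaw 0.002
```

Request:
servo_tool:
  commands:
    - {"x": 0, "y": 2.9, "z": 10, "yaw": 0}
    - {"x": 0, "y": 2.9, "z": 20, "yaw": 0}
    - {"x": 0, "y": 2.9, "z": 30, "yaw": 0}
    - {"x": 0, "y": 2.9, "z": 30, "yaw": 0}
    - {"x": 0, "y": 2.9, "z": 30, "yaw": 0}

```text
time_s: 9.9
eef_pos: [0.5986, -0.1527, 0.0856]
eef_rot: [-2.508, -1.874, 0.038]
contact_force: [-0.1, -0.7, -0.2]
grip_width: 0.064
```

Run:
```python
from h import *
s=telemetry.read_state(); print(s["eef_pos"],s["contact_force"],s["qvel"].round(3),"jig",(jig(s["eef_pos"])*1000).round(1)); go(*unjig(.044,-.0108),.086,-16.6)
```

```text
[ 0.59859325 -0.15268867  0.08557009] [-0.0752206  -0.73421443 -0.16070363] [-0.001 -0.016 -0.011 -0.024 -0.003  0.002  0.001] jig [ 43.3 -10.6]
tool y at -16.48 tilt z [-0.026 -0.006 -1.   ] shift [-0.2  0.6 -0.4] yaw 0.002
```

Close: expect about 37 mm opening.

Request:
servo_tool:
  commands:
    - {"x": 0, "y": 0.5, "z": 0, "yaw": 0}
    - {"x": 0, "y": 0.5, "z": 0, "yaw": 0}
    - {"x": 0, "y": 0.5, "z": 0, "yaw": 0}
    - {"x": 0, "y": 0.5, "z": 0, "yaw": 0}
    - {"x": 0, "y": 0.5, "z": 0, "yaw": 0}
  fingers: 25
  newtons: 30

```text
time_s: 10.32
eef_pos: [0.6006, -0.1531, 0.0867]
eef_rot: [-2.511, -1.875, 0.034]
contact_force: [0.3, -0.9, 1.0]
grip_width: 0.0344
```

Request:
servo_tool:
  commands:
    - {"x": 0, "y": 0, "z": 0, "yaw": 0}
    - {"x": 0, "y": 0, "z": 0, "yaw": 0}
    - {"x": 0, "y": 0, "z": 0, "yaw": 0}

```text
time_s: 10.57
eef_pos: [0.6006, -0.1531, 0.0867]
eef_rot: [-2.511, -1.875, 0.034]
contact_force: [0.3, 0.0, 1.4]
grip_width: 0.0342
```

Run:
```python
from h import *
s=telemetry.read_state(); print(s["eef_pos"],s["grip_width"],s["contact_force"],"jig",(jig(s["eef_pos"])*1000).round(1)); go(*unjig(.044,.0842),s["eef_pos"][2])
```

```text
[ 0.60060439 -0.1531167   0.08669725] 0.03415976817103632 [0.27632834 0.0342102  1.37293167] jig [ 45.4 -10.5]
tool y at -16.5 tilt z [-0.022 -0.007 -1.   ] shift [94.7 -1.2 -1.2] yaw 0
```

Request:
servo_tool:
  commands:
    - {"x": 10, "y": 0, "z": 0, "yaw": 0}
    - {"x": 25, "y": 0, "z": -0.3, "yaw": 0}
    - {"x": 40, "y": 0, "z": -0.5, "yaw": 0}
    - {"x": 55, "y": 0, "z": -0.7, "yaw": 0}
    - {"x": 65, "y": 0, "z": -0.8, "yaw": 0}

```text
time_s: 10.98
eef_pos: [0.6186, -0.0924, 0.0867]
eef_rot: [-2.514, -1.875, 0.04]
contact_force: [-2.1, -4.8, 2.5]
grip_width: 0.0343
```

Run:
```python
from h import *
s=telemetry.read_state(); print(s["eef_pos"],s["grip_width"],s["contact_force"],"jig",(jig(s["eef_pos"])*1000).round(1)); go(*unjig(.0454,.0844),.0867,-16.5)
```

```text
[ 0.61858128 -0.09239856  0.0866814 ] 0.03430939357991456 [-2.14810671 -4.8247398   2.48914871] jig [45.3 52.8]
tool y at -16.56 tilt z [-0.024 -0.011 -1.   ] shift [31.5  0.2 -0.6] yaw -0.001
```

Force of about 5 N against the pull: the arm is following.

Request:
servo_tool:
  commands:
    - {"x": 10, "y": 0.2, "z": -0.2, "yaw": 0}
    - {"x": 20, "y": 0.2, "z": -0.4, "yaw": 0}
    - {"x": 26, "y": 0.2, "z": -0.5, "yaw": 0}
    - {"x": 30, "y": 0.2, "z": -0.6, "yaw": 0}
    - {"x": 30, "y": 0.2, "z": -0.6, "yaw": 0}

```text
time_s: 11.4
eef_pos: [0.6273, -0.0633, 0.0867]
eef_rot: [-2.513, -1.876, 0.041]
contact_force: [-1.9, -2.2, 1.6]
grip_width: 0.0344
```

Request:
servo_tool:
  commands:
    - {"x": 0, "y": 0, "z": 0, "yaw": 0}
    - {"x": 0, "y": 0, "z": 0, "yaw": 0}

```text
time_s: 11.57
eef_pos: [0.6271, -0.0638, 0.0867]
eef_rot: [-2.514, -1.875, 0.042]
contact_force: [-2.3, -3.6, 2.5]
grip_width: 0.0342
```

```bash
sed -i 's/w5/w6/g; s/-50)&(y<120)/0)\&(y<120)/g' hd.py; python3 hd.py
python3 - <<'E'
from h import *
im,d=imaging.grab_frame("top"); cv2.imwrite("pics/t2.png",cv2.resize(im[90:200,290:440,::-1],None,fx=5,fy=5,interpolation=cv2.INTER_CUBIC))
im,d=imaging.grab_frame("wrist"); cv2.imwrite("pics/w6c.png",im[:,:,::-1])
E
```

```text
[ 0.62711545 -0.0637644   0.08669862] [-2.33621838 -3.59379016  2.4999299 ] 0.034193616329171714 jig [45.3 82.7]
head 6826 z 97.8 x [28.3 62.8] y [65.2 99.7]
button 123 z 93.9 x [14.9 26.9] y [90.8 95.9]
marker 1342 z 53.7 x [ 95.3 123.1] y [78.5 90.6]
pointer 432 z 49.8 x [70.4 89.7] y [77.5 87.4]
tool y at -16.58 tilt z [-0.024 -0.012 -1.   ] shift [-93.4  -1.3   2.5] yaw 0.0
```

View pics/w6c.png

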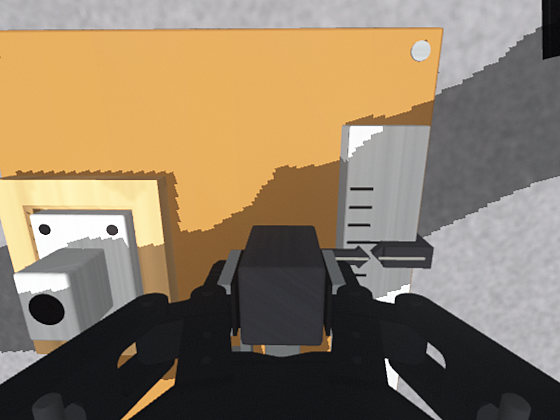

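View pics/t2.png

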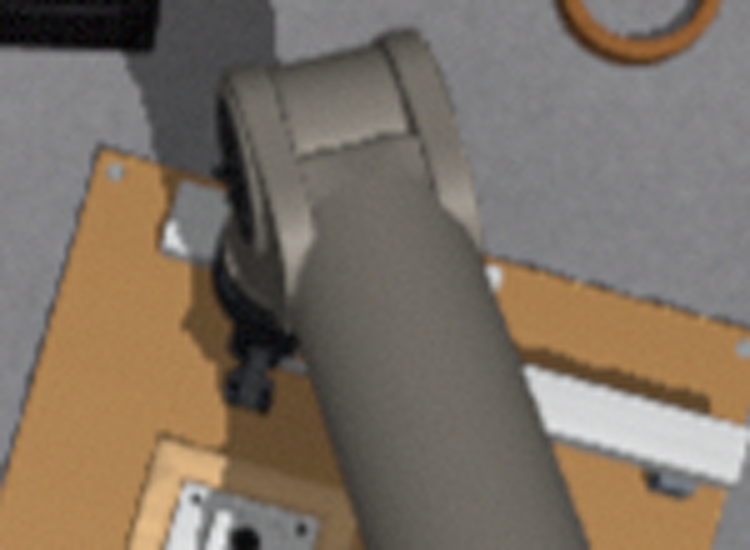

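The close view shows the pointer's tip at (372,257) facing the marker's tip at (373,254). The depth cloud puts the pointer at y 82.4 and the marker at 84.5, so I'll move 2 mm more. The top view is blocked by the arm.

Request:
servo_tool:
  commands:
    - {"x": 1.2, "y": 0, "z": 0, "yaw": 0}
    - {"x": 2.4, "y": 0, "z": 0, "yaw": 0}
    - {"x": 2.4, "y": 0, "z": 0, "yaw": 0}
    - {"x": 2.4, "y": 0, "z": 0, "yaw": 0}
    - {"x": 2.4, "y": 0, "z": 0, "yaw": 0}

```text
time_s: 12.13
eef_pos: [0.6276, -0.0621, 0.0867]
eef_rot: [-2.514, -1.874, 0.043]
contact_force: [-3.8, -3.9, 3.2]
grip_width: 0.0343
```

```bash
sed -i 's/w6/w7/g' hd.py; python3 hd.py
python3 - <<'E'
from h import *
s=telemetry.read_state(); print(s["qvel"].round(4)); im,d=imaging.grab_frame("wrist"); W=cloud(d,pose("wrist",s)); j=jig(W); z=W[...,2]
m=(abs(j[...,0]+.0745)<.025)&(abs(j[...,1]-.061)<.034)&(abs(z-.035)<.003); c=np.linalg.lstsq(np.c_[j[m],np.ones(m.sum())],z[m],rcond=None)[0]; print("plate",m.sum(),np.median(z[m]),c[:2].round(3))
hsv=cv2.cvtColor(im,cv2.COLOR_RGB2HSV); v=hsv[...,2]; x=j[...,0]*1000; zz=z*1000
for n,a,b,h0,zc in [("pointer",68,86,48,50),("marker",100,122,51,54)]:
    m=(x>a)&(x<b)&(zz>h0)&(zz<zc+2)&(j[...,1]>.06)&(v>150); print(n,"white line y",m.sum(),np.median(j[m][:,1])*1000 if m.sum() else '')
E
```

```text
[ 0.62760873 -0.06213364  0.08672094] [-3.7734392  -3.87286759  3.22877508] 0.034310665615882016 jig [45.3 84.4]
head 6848 z 97.8 x [28.3 62.9] y [ 66.8 101.5]
button 110 z 94.3 x [14.6 26.8] y [92.5 97.6]
marker 1320 z 53.7 x [ 95.2 123.3] y [78.6 90.6]
pointer 428 z 49.9 x [72.5 89.7] y [79.1 88.8]
tool y at -16.6 tilt z [-0.025 -0.012 -1.   ] shift [-95.2  -1.3   2.5] yaw -0.0
[ 0.0003 -0.0017 -0.0011  0.0014 -0.0024 -0.0004  0.0002]
plate 3301 0.03479721843523387 [ 0.001 -0.002]
pointer white line y 45 83.44191609235108
marker white line y 100 84.25557501884082
```

```bash
python3 -c "
from plant import ctrl; print(ctrl.hand_in())"
```

```text
the job is handed in; nothing more can be done
None
```

I seated the flange in the pocket and let go of it. I then squeezed the button in with the arm still home, pulled the arm out about 95 mm to the marker, and handed in while still holding the head. No verdict was reported; the run took about 12.4 s of the 45 s allowed.

What the last checks showed:
- **Flange:** after release, its neck was within 0.5 mm of the measured pocket centre and square to within about 0.01 rad. At the end its plate top was 34.8 mm above the bench (35 mm expected), with slopes of 0.002 rad or less. I did not re-measure its position in the pocket at the very end.
- **Pointer and marker:** the pointer's white line was at jig y 83.4 mm and the marker's at 84.3 mm, so 0.8 mm apart. From the edges of the head and marker instead, the gap is about 0.4 mm.
- **Marker:** it read 84.2 mm before the pull and 84.6 mm after, so it was not shifted within measuring error.
- **Arm:** almost still (joint speeds 0.0024 rad/s or less), grip set to 30 N, about 5 N of pull on the wrist.

What disagreed or was not checked:
- **Opening:** the fingers read 34.3 mm on the head, where 37 mm was expected. The flange neck had also read about 1 mm narrow. The latch did release.
- **Tilt:** the tool ended about 0.03 rad off vertical.
- **Top camera:** the arm blocked its view of the pointer, so the final alignment rests on the wrist camera alone.
- **Round flange and wrench:** I did not measure them again at the end, but no move went near either.

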